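# Step the indexing stand back one notch

## Task

The bowl on the woodturner's indexing stand has been stepped one division too far. With closed fingertips only, lift the pawl off the ratchet wheel by pushing its ball-ended lever away from the wheel (tipped past upright it stays off), push a knob of the star handle to turn the wheel backward, and tip the pawl down again, so that it sits in the very next notch with the tooth hard up against it, and leave it so. Push gently, without pinching anything or straining against the stops, and do not disturb the things lying round the stand.

Things in the scene. Friction and masses are not known exactly. Their poses are not given: they have to be found in the camera images.
- stand: Green cast indexing stand bolted to the bench, base 170 (x) x 240 (y, -110 to +130) x 14 mm. Origin on the bench below the spindle; x runs along the spindle away from the robot (yaw within 0.35 rad), y to the robot's left, z up. Spindle axis at height 135, y = 0. Along x: 150 mm bowl -136 to -80 (top at height 210), bearing housing -67 to -4, ratchet wheel and pawl 4 to 16, star handle 23 to 49.
- wheel_centre (a point): centre of the steel ratchet wheel: 130 mm across the tips, 12 mm thick, 12 saw teeth 12 mm deep, so one notch is 30 degrees = 0.524 rad. Wheel, bowl and star handle turn together. The pawl leans onto the wheel from its +y side (stand frame) and stops it from turning backward (top moving toward stand +y); turned forward, the teeth lift the pawl and slip under it.
- wheel_angle (a joint): angle of the wheel, rad, -0.03 to 0 at the start; grows as it turns backward. A tooth meets the seated pawl at 0.007 + a multiple of 0.524: one notch back reads 0.53. Let down before a full notch is reached, the pawl lands on the tooth's sloping back; pushed on backward the wheel then stops dead as the nose reaches the root. Drags with 0.22 N m (2 to 3 N at a star knob), stays where left.
- pawl_angle (a joint): angle of the pawl, rad: 0 seated in the root of a notch (as at the start), clear of the tooth tips above 0.2, 0.733 tipped back against its rigid rest pin. It has no spring and balances at 0.40: let go below 0.35 it falls onto the wheel by itself, above 0.45 back onto its rest. Moving it takes less than 1 N at its knob.
- pawl: steel pawl with its cranked lever: a 12 mm thick bar 68 mm long with a nose hooked toward the wheel, continued upward by a 10 mm rod to a 20 mm black ball. Origin on its hinge axis (parallel to stand x, at stand y = 92, height 107 mm), at stand x = 0; it turns with the pawl.
- pawl_knob (a point): centre of the 20 mm ball on the pawl's lever, 120 mm from its hinge axis, in the plane stand x = 10 mm. Seated: stand y = 63, height 224; tipped back: y = 148, height 213; halfway it rises to 227 mm. Push its wheel side toward stand +y to lift the pawl, its outer side toward -y to bring it back, with the fingertips only 10 to 20 mm below its centre, or it jams under the wider gripper as it rises.
- index_wheel: all that turns: bowl, ratchet wheel and the star handle on the spindle's far end: 40 mm hub, three 12 mm steel rods 120 degrees apart, each with a 26 mm black ball centred 100 mm from the axis, in the plane stand x = 36 mm (23 to 49). Origin on the spindle axis at the stand's x = 0, turning with the wheel.
- star_knob (a point): centre of the ball on the upper arm of the star handle; at the start 14 degrees short of the top (stand y = -24, height 232 mm); one notch back it is 16 degrees past the top (stand y = 28, height 231 mm).
- candlestick: loose dark turned wooden candlestick, 72 mm across the foot, 108 mm high, origin under its centre; not to be moved
- wax_tin: loose round metal tin with brass lid, 76 mm across, 44 mm high, origin under its centre; not to be moved
- turned_box: loose turned wooden box with a finial lid, 62 mm across, 84 mm high, origin under its centre; not to be moved
- gouge: loose turning gouge with wooden handle, 380 mm long and 32 mm high, lying beside the stand on its -y side, along its own x, origin on the bench near its middle; not to be moved

How it is judged:
On the way, in this order (a step that is already met when the one before it is completed fails the run):
1. the pawl is lifted clear of the teeth, the wheel still in its old place (value of joint pawl_angle above 0.25 rad and value of joint wheel_angle below 0.2 rad), for 0.1 s.
2. with the pawl off, the wheel is turned back by more than half a notch (value of joint pawl_angle above 0.2 rad and value of joint wheel_angle above 0.27 rad), for 0.1 s.
At the end, for the whole second after the job is handed in: The wheel rests one notch (0.53 rad) back from where it started, the tooth up against the pawl within about 3 degrees (wheel between 0.475 and 0.57 rad); the pawl is down in the notch (below 0.05 rad); nothing moves (value of joint wheel_angle between 0.475 and 0.57 rad and value of joint pawl_angle below 0.05 rad and velocity of joint wheel_angle between -0.03 and 0.03 rad/s); the robot touches nothing.
It fails at once if the pawl is pinched or pushed hard (over 35 N) (contact force between the fingers and pawl above 35 N).
It fails at once if the wheel or its star handle is pinched or pushed hard (over 38 N) (contact force between the fingers and index_wheel above 38 N).
It fails at once if one of the things lying round the stand is moved (over 15 mm) (distance of any of candlestick, wax_tin, turned_box, gouge from where it was at the start of the episode above 0.015 m).
It also fails if it takes over 51 s, if anything falls off the work surface, if the arm or the gripper's body presses on something with over 40 N, if the wrist force passes 120 N, or if a joint passes its speed limit or range.

## Robot

A 7-joint arm with a two-finger parallel gripper is mounted at the origin on the work surface. World frame = base frame: x ahead of the robot, y to its left, z up, the work surface at z = 0. Lengths are in m, angles in rad, forces in N, time in s.
With the tool pointing down it reaches from about 0.35 to 0.9 m from the base axis. Payload 7.2 kg.
Tool frame: the origin (TCP) lies between the finger pads; the fingertips stand 17 mm ahead of it and the grasp point (between the pads) lies 2 mm behind it; z points along the fingers, y is the direction in which the jaws open and shut (so a half turn about z gives the same grasp; the last joint's range is limited). The gripper opens to 85 mm and grips with 20 to 120 N. Pads are 22 mm wide; open, the fingers measure 114 mm over their backs; the gripper's body (76 mm by 85 mm) begins 54 mm behind the grasp point. The pads swing forward as they close: fully open they stand 13 mm farther back than shut.
Start: joints at [-1.317, 0.411, -0.013, 1.596, 0.006, 1.134, -0.082], TCP at [0.198, 0.593, 0.224] pointing down, gripper open.
Joint ranges: [-2.95, 2.95], [-0.29, 1.99], [-1.47, 1.44], [0.14, 2.54], [-1.03, 4.17], [0.13, 1.85], [-2.86, 2.86]. Speed limits (rad/s): [2.39, 2.39, 3.01, 3.01, 3.14, 3.14, 3.14].

## Interface

Orientations are given as [roll, pitch, yaw] about the fixed x, y, z axes, in that order (R = Rz(yaw) Ry(pitch) Rx(roll)).
In Python, from plant import r gives the robot as it stands. The module is installed in compiled form; this text tells all that it offers.
- The arm moves only by the tool send_rows, never from a script. Its argument "steps" is a list of rows, each a list of 5 numbers: the opening, from -1 (shut) to 1 (fully open), so that 0 is half open, then the shift along the tool's x, y, z in mm, then the turn about the tool's z in rad. In form: [[hand, dx, dy, dz, twist], ...]. A call has 1 to 20 rows; each row is the pose to reach, as a shift and turn from the pose measured when the call began, along the tool's axes at that moment; what a row does not reach only later rows make up. A row lasts 1/8 s, in which the tool goes at most 62.5 mm and 10.7 degrees, less where a joint would pass 70% of its speed; a pose out of reach is approached as far as the arm can. A call with a gripper value outside its range is refused whole. The fingers move at their own pace and stop on an object; the grip force is fixed at half the most. Time passes only in rows, so rows that repeat a pose let the fingers close. It gives the time, the measured TCP pose, the force and the opening at its end, in the units of the state.
- r.read_state(): the state, without advancing time (a new reading comes with each control period).
- r.snapshot(name): name is "scene" or "top" or "wrist"; returns the picture (384x512x3 uint8, red, green, blue); there is no depth.
- r.camera_model(name): a dict with "mtx" (3x3 intrinsics, pixels), "xyz" and "rotation" of the camera in the world. Camera axes: x right, y down, z forward; pixel columns grow to the right and rows downward; lengths in m; the calibration is good to about 2 mm. A picture is of the moment at which its call begins: read the wrist's pose just before it. camera_model takes no time and is no camera call; for the wrist camera it gives the pose at the moment of the call.
- r.close_job(): hands the job in, once; it reports no verdict.
Trained networks look in the newest picture that a camera, given by its name, has taken for a name from the list of things; names that differ only in an ending like _2 or _b are one class to them, and where a whole thing is asked for, a point or a joint stands for the part that bears it (a point fixed in the world has none). Each returns a list of dicts, best first, with "conf" (0 to 1); they miss things now and then, are a little off and sometimes report something else, mostly with a low value. They report only what shows in the picture. A call takes as long as a camera call.
- r.silhouettes(camera, label): "pixels" (384x512 bool, what is visible of it) and "at" ([column, row] in pixels, amid what is visible of it).
The state is a dict: "time_s": time; "q": joint angles; "qvel": joint speeds; "joint_torque": joint torques, N m; "ee_pos": TCP position; "tool_rot": TCP orientation; "contact_force": force on the tool from outside, world axes, zero at the start; "ft_torque": the same for the moment, N m; "grip_width": finger opening in m.
Only numpy, scipy, OpenCV 4.12 (cv2) and the standard library are available. Lean on these libraries where they do the work, as an engineer would, in place of code of your own. Each camera call takes 0.05 s, during which the arm holds its last target.

## Working session

There is one attempt and no reset: what is moved stays moved. The work goes in short steps, Python scripts to look and compute and a tool call to move; the robot and the scene stay as the last step left them, time stands still between calls to the robot, and variables do not carry over. Pictures are saved under pics/ and viewed, and the job is handed in when it is done.

Besides the shell and the picture viewer there is one more tool, called as name([rows], argument=value, ...), one row to a line, values as JSON. send_rows: Moves the arm, as the interface text tells. Its arguments: {"type":"object","properties":{"steps":{"type":"array","items":{"type":"array","items":{"type":"number"}}}},"required":["steps"]}

```bash
mkdir -p pics; python3 - <<'E'
from plant import r
import cv2
s=r.read_state(); print(s)
for n in ["scene","top","wrist"]:
    im=r.snapshot(n); cv2.imwrite(f"pics/{n}0.png",im[:,:,::-1]); print(n,r.camera_model(n))
E
```

```text
{'time_s': 0.0, 'q': array([-1.31719701,  0.41189945, -0.01268214,  1.5970586 ,  0.00563628,
        1.13425328, -0.08222455]), 'qvel': array([-3.15056660e-04, -2.59766625e-03, -9.66762841e-04, -1.10128304e-06,
        9.28231877e-04, -1.09999448e-03, -6.25178589e-04]), 'joint_torque': array([-8.91747459e-04, -6.00610185e+01,  6.81937169e-01, -2.99415708e+01,
        1.38915735e-02,  1.05976095e-02, -5.48375272e-05]), 'ee_pos': array([0.19758162, 0.59242313, 0.22314755]), 'tool_rot': array([-3.14001706e+00,  1.56667692e-04,  2.81978160e+00]), 'contact_force': array([ 0.29364031, -0.81737059, -0.38125577]), 'ft_torque': array([ 0.03132755, -0.02578683,  0.02166657]), 'grip_width': 0.08538574838524642}
scene {'mtx': array([[449.63244446,   0.        , 254.05692611],
       [  0.        , 449.63244446, 190.74497609],
       [  0.        ,   0.        ,   1.        ]]), 'xyz': array([ 1.23916593, -0.56968692,  0.84698281]), 'rotation': array([-2.25672651, -0.01126951,  0.82681821])}
top {'mtx': array([[366.17558912,   0.        , 247.86294353],
       [  0.        , 366.17558912, 191.48680023],
       [  0.        ,   0.        ,   1.        ]]), 'xyz': array([0.55757358, 0.01828751, 1.05964389]), 'rotation': array([-3.07730855, -0.01296184, -1.59764647])}
wrist {'mtx': array([[266.88699237,   0.        , 255.57978339],
       [  0.        , 266.88699237, 195.92026629],
       [  0.        ,   0.        ,   1.        ]]), 'xyz': array([0.12672172, 0.61593276, 0.37270014]), 'rotation': array([2.84813464e+00, 7.16215508e-04, 1.24916851e+00])}
```

View pics/scene0.png

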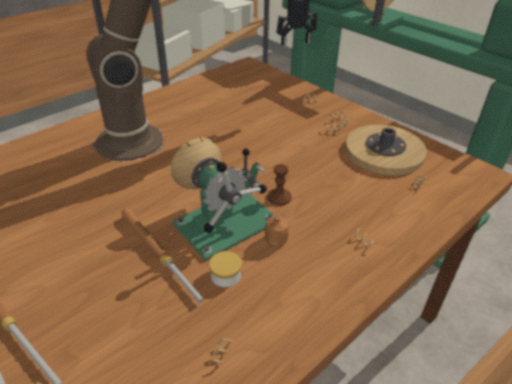

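View pics/top0.png

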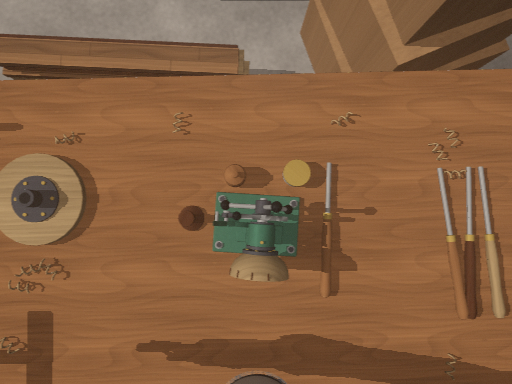

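```bash
cat > h.py <<'E'
import numpy as np, cv2
from scipy.spatial.transform import Rotation as R
from plant import r
def cam(n):
    c=r.camera_model(n); return c['mtx'],c['xyz'],R.from_euler('xyz',c['rotation']).as_matrix()
def proj(n,P):
    K,t,M=cam(n); p=(np.atleast_2d(P)-t)@M; q=p@K.T; return q[:,:2]/q[:,2:]
def ray(n,uv):
    K,t,M=cam(n); return t,M@np.linalg.solve(K,np.array([uv[0],uv[1],1.]))
def at_z(n,uv,z):
    t,d=ray(n,uv); return t+d*(z-t[2])/d[2]
E
python3 - <<'E'
from h import *
for n in ["scene","top"]:
    for l in ["wheel_centre","pawl_knob","star_knob","stand","pawl","index_wheel","candlestick","wax_tin","turned_box","gouge"]:
        try:
            for d in r.silhouettes(n,l)[:2]:
                ys,xs=np.nonzero(d['pixels']); print(n,l,round(d['conf'],2),np.round(d['at'],1),len(xs),(xs.min(),xs.max(),ys.min(),ys.max()))
        except Exception as e: print(l,e)
print(r.read_state()['time_s'])
E
```

```text
scene wheel_centre 0.92 [216.3 198.6] 7498 (np.int64(171), np.int64(273), np.int64(138), np.int64(259))
scene pawl_knob 0.5 [243.9 174.1] 198 (np.int64(243), np.int64(256), np.int64(149), np.int64(186))
scene star_knob 0.9 [212.8 176.9] 3462 (np.int64(171), np.int64(267), np.int64(137), np.int64(232))
scene stand 0.92 [217.1 199. ] 7636 (np.int64(171), np.int64(274), np.int64(137), np.int64(259))
scene stand 0.46 [248.4 171.7] 229 (np.int64(243), np.int64(258), np.int64(148), np.int64(187))
scene pawl 0.69 [243.4 174.2] 256 (np.int64(242), np.int64(259), np.int64(148), np.int64(187))
scene pawl 0.56 [155.7 246.2] 946 (np.int64(123), np.int64(202), np.int64(209), np.int64(301))
scene index_wheel 0.74 [214.7 177.7] 3442 (np.int64(171), np.int64(266), np.int64(137), np.int64(233))
scene candlestick 0.63 [281.2 189.9] 559 (np.int64(268), np.int64(291), np.int64(164), np.int64(204))
scene wax_tin 0.79 [225.9 266.2] 901 (np.int64(210), np.int64(241), np.int64(251), np.int64(285))
scene turned_box 0.97 [276.8 231.1] 639 (np.int64(265), np.int64(288), np.int64(214), np.int64(246))
scene goug
[... 468 characters left out ...]
int64(281))
top pawl 0.68 [231.5 213.7] 133 (np.int64(221), np.int64(240), np.int64(210), np.int64(219))
top index_wheel 0.65 [257.4 258.3] 2441 (np.int64(220), np.int64(291), np.int64(199), np.int64(281))
top index_wheel 0.22 [232.4 213.6] 109 (np.int64(222), np.int64(240), np.int64(211), np.int64(219))
top candlestick 0.71 [188.7 216.8] 508 (np.int64(178), np.int64(203), np.int64(206), np.int64(230))
top wax_tin 0.64 [296.5 174.2] 575 (np.int64(283), np.int64(309), np.int64(160), np.int64(186))
top turned_box 0.77 [232.2 175.1] 402 (np.int64(224), np.int64(245), np.int64(164), np.int64(186))
top gouge 0.72 [327.2 242.2] 1032 (np.int64(320), np.int64(331), np.int64(164), np.int64(296))
1.15
```

```bash
python3 - <<'E'
import cv2
a=cv2.imread("pics/scene0.png")[130:265,160:300]; cv2.imwrite("pics/sc_z.png",cv2.resize(a,None,fx=4.4,fy=4.4,interpolation=cv2.INTER_CUBIC))
a=cv2.imread("pics/top0.png")[150:290,170:340]; cv2.imwrite("pics/top_z.png",cv2.resize(a,None,fx=4.2,fy=4.2,interpolation=cv2.INTER_CUBIC))
E
```

```text
(no output)
```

View pics/sc_z.png

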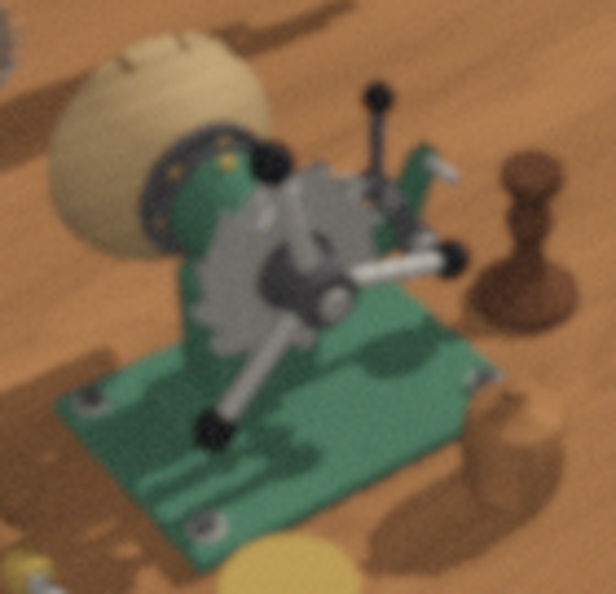

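View pics/top_z.png

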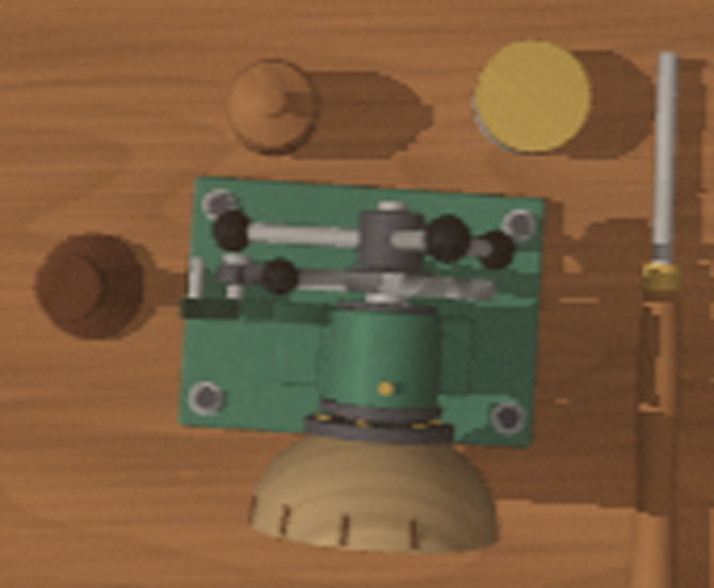

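```bash
cat > fit.py <<'E'
from h import *
from scipy.optimize import least_squares
T=lambda u,v:((u+.5)/4.2-.5+170,(v+.5)/4.2-.5+150)
S=lambda u,v:((u+.5)/4.4-.5+160,(v+.5)/4.4-.5+130)
# (cam, px, stand point (x code), ...)
a=np.radians
def model(p):
    x,y,yaw,x1,w=p
    sk=lambda deg:(36,-100*np.sin(a(deg)-w)*1., 135+100*np.cos(a(deg)-w))
    sk=lambda deg:(36,100*np.sin(a(deg)+w),135+100*np.cos(a(deg)+w))
    kn=(10,63,224)
    L=[("top",T(281,277),kn),("top",T(447,237),sk(-14)),("top",T(232,231),sk(106)),("top",T(497,250),sk(-134)),
       ("scene",S(377,98),kn),("scene",S(271,160),sk(-14)),("scene",S(449,259),sk(106)),("scene",S(213,430),sk(-134)),
       ("top",T(197,178),(x1,130,14)),("top",T(543,199),(x1,-110,14)),("top",T(532,447),(x1-170,-110,14)),("top",T(181,425),(x1-170,130,14)),
       ("scene",S(202,568),(x1,-110,14))]
    c,s=np.cos(yaw),np.sin(yaw)
    out=[]
    for n,px,q in L:
        q=np.array(q)/1000; P=[x+c*q[0]-s*q[1],y+s*q[0]+c*q[1],q[2]]
        out.append(proj(n,P)[0]-px)
    return np.array(out)
if __name__=="__main__":
    f=least_squares(lambda p:model(p).ravel(),[0.5,0,0,60,0],loss='soft_l1',x_scale=[.1,.1,.1,10,.1])
    print(f.x); print(model(f.x).round(1).tolist())
    for n,l in [("candlestick",T(85,287)),("box",T(272,107)),("tin",T(531,96))]:
        print(n,at_z("top",l,{"candlestick":.1,"box":.06,"tin":.044}[n]))
E
python3 fit.py
```

```text
[ 5.42208252e-01 -2.74993033e-02 -8.18273003e-02  7.46157502e+01
 -3.72278228e-03]
[[-0.5, -0.2], [-0.8, -0.1], [-0.2, -0.0], [-0.8, -0.7], [-1.2, -0.0], [-0.7, 1.1], [-1.2, 0.5], [-0.7, 0.5], [-1.2, -0.6], [0.1, -0.9], [-0.0, -0.2], [-1.1, 0.5], [-1.4, -0.6]]
candlestick [0.55377138 0.15734196 0.1       ]
box [0.66754915 0.03936116 0.06      ]
tin [ 0.6722813 -0.1326385  0.044    ]
```

```bash
cat >> h.py <<'E'
ST=[0.5422,-0.0275,-0.0818]
def s2w(q):
    q=np.array(q,float)/1000; c,s=np.cos(ST[2]),np.sin(ST[2])
    return np.array([ST[0]+c*q[0]-s*q[1],ST[1]+s*q[0]+c*q[1],q[2]])
def w2s(P):
    c,s=np.cos(ST[2]),np.sin(ST[2]); d=np.array(P)-[ST[0],ST[1],0]
    return np.array([c*d[0]+s*d[1],-s*d[0]+c*d[1],d[2]])*1000
def shift(q):  # stand-frame fingertip target (mm) -> tool shift mm, and twist to yaw
    s=r.read_state(); M=R.from_euler('xyz',s['tool_rot']).as_matrix()
    P=s2w(q)+[0,0,.017]; d=M.T@(P-s['ee_pos'])*1000
    dy=(ST[2]+np.pi/2)-s['tool_rot'][2]
    return np.round(d,1), round(-((dy+np.pi)%(2*np.pi)-np.pi),3)
def tip():
    s=r.read_state(); return w2s(s['ee_pos']-[0,0,.017]).round(1), s['contact_force'].round(1), round(s['time_s'],2), s['tool_rot'].round(3)
E
python3 - <<'E'
from h import *
print(shift((10,36,330)),shift((0,100,330)))
# pin/bracket triangulation
from fit import S,T
def tri(a,b):
    (t1,d1),(t2,d2)=ray("top",a),ray("scene",b)
    A=np.stack([d1,-d2],1); k=np.linalg.lstsq(A,t2-t1,rcond=None)[0]
    p,q=t1+d1*k[0],t2+d2*k[1]; return w2s((p+q)/2),np.linalg.norm(p-q)*1000
print("pin end",tri(T(195,262),S(452,180)))
print("bracket top",tri(T(195,310),S(428,148)))
E
```

```text
(array([-524.2, -442.3, -123. ]), np.float64(1.331)) (array([-499.3, -382.5, -123. ]), np.float64(1.331))
pin end (array([ 16.28282973, 115.54995406, 147.20490746]), np.float64(2.725856501149279))
bracket top (array([-10.29883955, 115.18841704, 155.26639699]), np.float64(7.563826176106723))
```

send_rows([
  [-1,0,0,-60,0],
  [-1,0,0,-120,0.08],
  [-1,-40,-34,-123,0.18],
  [-1,-80,-68,-123,0.28],
  [-1,-120,-102,-123,0.38],
  [-1,-160,-136,-123,0.48],
  [-1,-200,-169,-123,0.58],
  [-1,-240,-203,-123,0.68],
  [-1,-280,-237,-123,0.78],
  [-1,-320,-271,-123,0.88],
  [-1,-360,-304,-123,0.98],
  [-1,-400,-338,-123,1.08],
  [-1,-440,-372,-123,1.18],
  [-1,-480,-406,-123,1.28],
  [-1,-510,-430,-123,1.331],
  [-1,-524,-442,-123,1.331],
  [-1,-524,-442,-123,1.331],
  [-1,-524,-442,-123,1.331],
])

```text
time_s: 3.4
ee_pos: [0.5546, 0.009, 0.3469]
tool_rot: [-3.141, -0.001, 1.49]
contact_force: [0.1, 0.3, 0.7]
grip_width: -0.0003
```

```bash
python3 - <<'E'
from h import *
print(tip(), r.read_state()['q'].round(2), r.read_state()['grip_width'])
im=r.snapshot("wrist"); cv2.imwrite("pics/w1.png",im[:,:,::-1])
im=r.snapshot("top"); cv2.imwrite("pics/t1.png",cv2.resize(im[100:300,140:400,::-1],None,fx=3,fy=3))
for q in [(10,63,224),(36,-24,232),(10,0,200)]: print(q,proj("wrist",s2w(q)))
E
```

```text
(array([  9.4,  37.3, 329.9]), array([0.1, 0.3, 0.7]), 3.4, array([-3.141e+00, -1.000e-03,  1.490e+00])) [-0.59  0.22  0.61  1.62 -0.13  1.34 -0.05] -0.0002686821699544342
(10, 63, 224) [[257.15928098 164.33850014]]
(36, -24, 232) [[280.67377167 244.48528331]]
(10, 0, 200) [[256.85130366 213.59443532]]
```

View pics/w1.png

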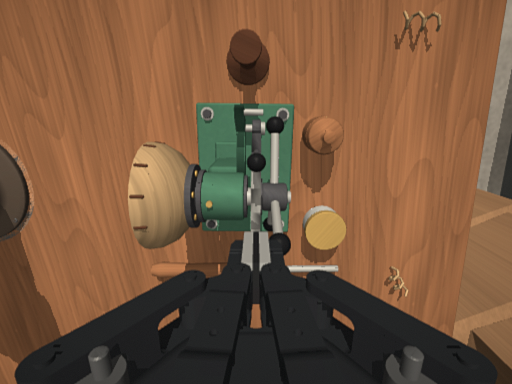

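View pics/t1.png

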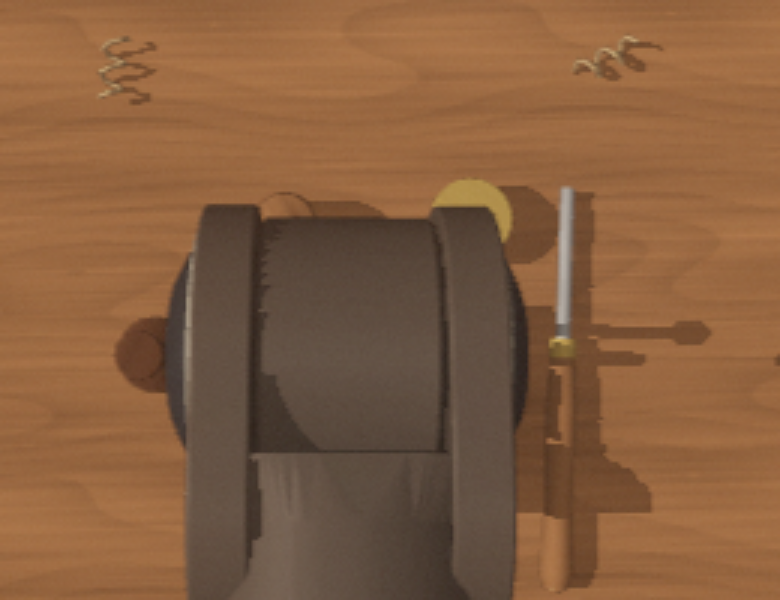

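send_rows([
  [-1,0,0,40,0],
  [-1,0,0,80,0],
  [-1,0,0,105,0],
  [-1,0,0,120,0],
  [-1,0,0,121,0],
  [-1,0,0,121,0],
])

```text
time_s: 4.25
ee_pos: [0.5552, 0.0094, 0.227]
tool_rot: [3.14, -0.001, 1.491]
contact_force: [1.1, -0.5, -0.4]
grip_width: -0.0002
```

```bash
python3 - <<'E'
from h import *
print(tip())
im=r.snapshot("scene"); cv2.imwrite("pics/s2.png",cv2.resize(im[100:265,130:330,::-1],None,fx=3.6,fy=3.6))
E
```

```text
(array([  9.9,  37.9, 210. ]), array([ 1.1, -0.5, -0.4]), 4.25, array([ 3.140e+00, -1.000e-03,  1.491e+00]))
```

View pics/s2.png

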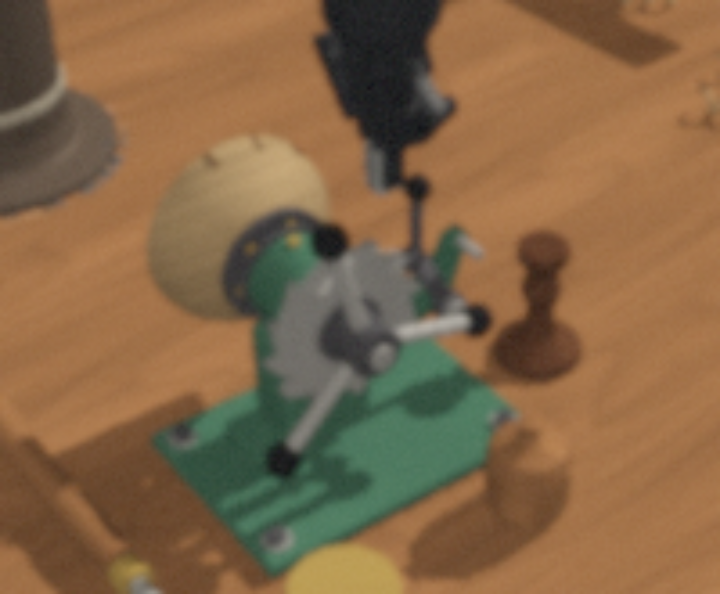

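```bash
python3 - <<'E'
from h import *
for q in [(9.9,37.9,210),(10,63,224)]: print((proj("scene",s2w(q))[0]-[130,100])*3.6)
E
```

```text
[381.23316015 216.46744699]
[410.89002363 186.76783754]
```

```bash
python3 - <<'E'
from h import *
im=r.snapshot("scene"); c=im[110:190,200:290,::-1].copy()
c=cv2.resize(c,None,fx=7,fy=7,interpolation=cv2.INTER_CUBIC)
for q,col in [((9.9,37.9,210),(0,0,255)),((9.9,37.9,227),(0,255,255)),((10,63,224),(255,0,0))]:
    p=(proj("scene",s2w(q))[0]-[200,110]+.5)*7; cv2.circle(c,tuple(int(v) for v in p),5,col,-1)
cv2.imwrite("pics/s3.png",c)
im=r.snapshot("wrist"); cv2.imwrite("pics/w3.png",im[:,:,::-1])
E
```

```text
(no output)
```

View pics/s3.png

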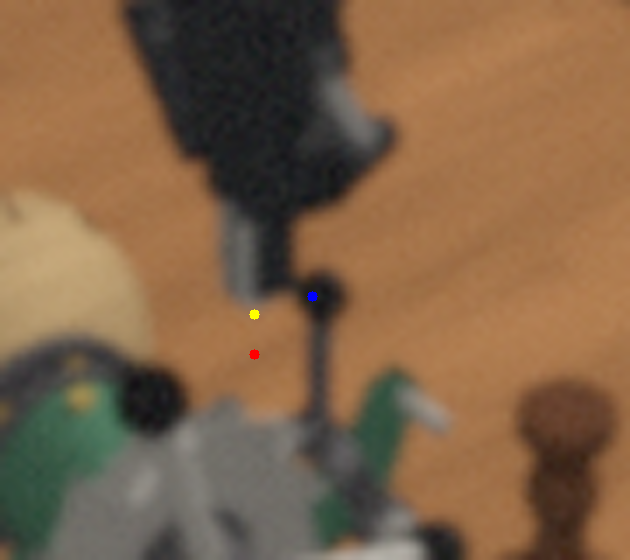

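View pics/w3.png

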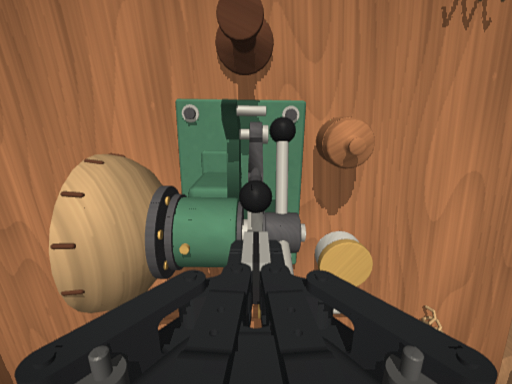

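```bash
python3 - <<'E'
from h import *
s=r.read_state(); M=R.from_euler('xyz',s['tool_rot']).as_matrix()
for x in (-11,0,11):
  for z in (-10,0,10,17): print(x,z,proj("wrist",s['ee_pos']+M@np.array([x,0,z])/1000).round(0), proj("wrist",s['ee_pos']+M@np.array([x,11,z])/1000).round(0))
c=r.camera_model('wrist'); print(c['xyz'],s['ee_pos'],c['rotation'])
E
```

```text
-11 -10 [[257. 265.]] [[276. 265.]]
-11 0 [[257. 256.]] [[275. 256.]]
-11 10 [[257. 249.]] [[274. 249.]]
-11 17 [[257. 244.]] [[273. 244.]]
0 -10 [[257. 248.]] [[276. 248.]]
0 0 [[257. 240.]] [[275. 240.]]
0 10 [[257. 233.]] [[274. 233.]]
0 17 [[257. 229.]] [[273. 229.]]
11 -10 [[257. 230.]] [[277. 230.]]
11 0 [[257. 224.]] [[275. 224.]]
11 10 [[257. 218.]] [[274. 218.]]
11 17 [[257. 214.]] [[274. 214.]]
[0.55976065 0.0824545  0.3764449 ] [0.55515656 0.00932434 0.22698208] [ 2.85012710e+00 -1.76303701e-03 -7.99270313e-02]
```

```bash
python3 - <<'E'
from h import *
s=r.read_state(); M=R.from_euler('xyz',s['tool_rot']).as_matrix()
print(s['ee_pos'],s['time_s'])
im=r.snapshot("scene"); outs=[]
for zo in (17,2,-12):
    c=cv2.resize(im[110:170,210:260,::-1],None,fx=5,fy=5,interpolation=cv2.INTER_CUBIC)
    b=[(-11,-8),(-11,8),(11,8),(11,-8)]
    for a,d in [(zo,0),(zo-30,1)]:
        P=[s['ee_pos']+M@np.array([x,y,a])/1000 for x,y in b]
        p=(proj("scene",np.array(P))-[210,110]+.5)*5
        cv2.polylines(c,[p.astype(int).reshape(-1,1,2)],True,(0,255,255) if not d else (255,255,0),1)
    outs.append(c)
cv2.imwrite("pics/s4.png",np.hstack(outs))
im=r.snapshot("wrist"); 
c=cv2.resize(im[190:300,200:320,::-1],None,fx=5,fy=5,interpolation=cv2.INTER_CUBIC); cv2.imwrite("pics/w4.png",c)
E
```

```text
[0.55515656 0.00932434 0.22698208] 4.4
```

View pics/s4.png

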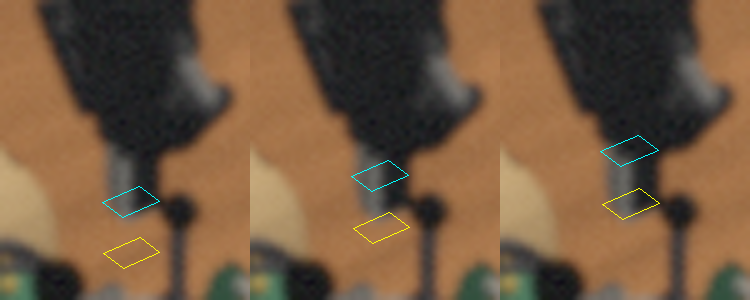

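View pics/w4.png

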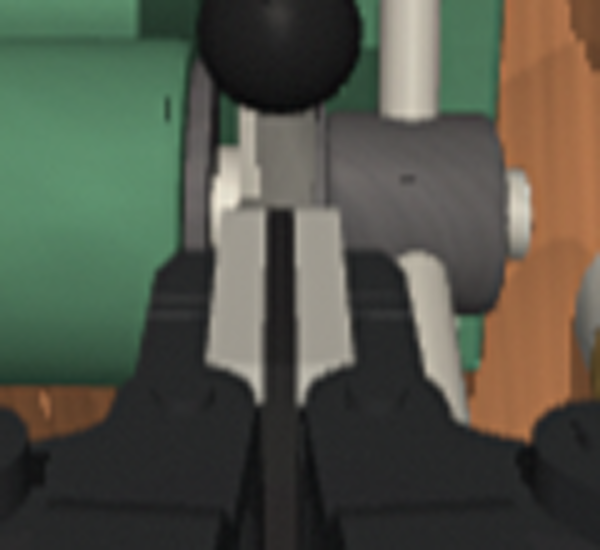

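send_rows([
  [-1,4,0,0,0],
  [-1,8,0,0,0],
  [-1,12,0,0,0],
  [-1,15,0,0,0],
  [-1,17,0,0,0],
  [-1,17,0,0,0],
])

```text
time_s: 5.25
ee_pos: [0.5563, 0.0264, 0.2267]
tool_rot: [3.141, -0.001, 1.491]
contact_force: [0.2, -0.7, 0.2]
grip_width: 0.0002
```

```bash
python3 - <<'E'
from h import *
print(tip())
im=r.snapshot("scene"); c=im[110:190,200:290,::-1].copy()
c=cv2.resize(c,None,fx=7,fy=7,interpolation=cv2.INTER_CUBIC)
cv2.imwrite("pics/s5.png",c)
im=r.snapshot("wrist"); 
c=cv2.resize(im[130:300,170:340,::-1],None,fx=3.5,fy=3.5,interpolation=cv2.INTER_CUBIC); cv2.imwrite("pics/w5.png",c)
E
```

```text
(array([  9.6,  54.9, 209.7]), array([ 0.2, -0.7,  0.2]), 5.25, array([ 3.141e+00, -1.000e-03,  1.491e+00]))
```

View pics/s5.png

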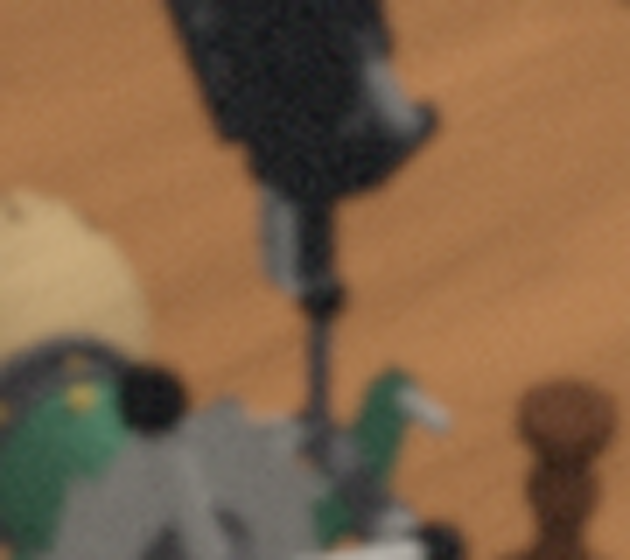

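View pics/w5.png

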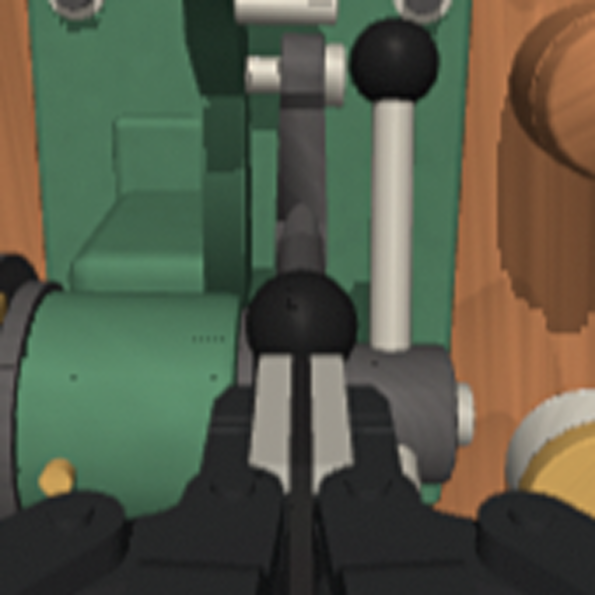

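send_rows([
  [-1,-10,0,0,0],
  [-1,-18,0,0,0],
  [-1,-18,0,10,0],
  [-1,-18,0,20,0],
  [-1,-18,0,28,0],
  [-1,-18,0,29,0],
  [-1,-18,0,29,0],
])

```text
time_s: 6.22
ee_pos: [0.555, 0.0083, 0.1976]
tool_rot: [3.141, -0.001, 1.491]
contact_force: [-1.3, 0.2, 0.3]
grip_width: -0.0001
```

```bash
sed -i 's/+\[0,0,.017\]/+[0,0,-.012]/; s/-\[0,0,.017\]/-[0,0,-.012]/' h.py; cat >> h.py <<'E'
def pic(k,rng=True):
    im=r.snapshot("scene"); c=cv2.resize(im[110:190,200:290,::-1],None,fx=7,fy=7,interpolation=cv2.INTER_CUBIC); cv2.imwrite(f"pics/s{k}.png",c)
E
python3 - <<'E'
from h import *
print(tip()); pic(6)
E
```

```text
(array([  9.8,  36.7, 209.6]), array([-1.3,  0.2,  0.3]), 6.22, array([ 3.141e+00, -1.000e-03,  1.491e+00]))
```

View pics/s6.png

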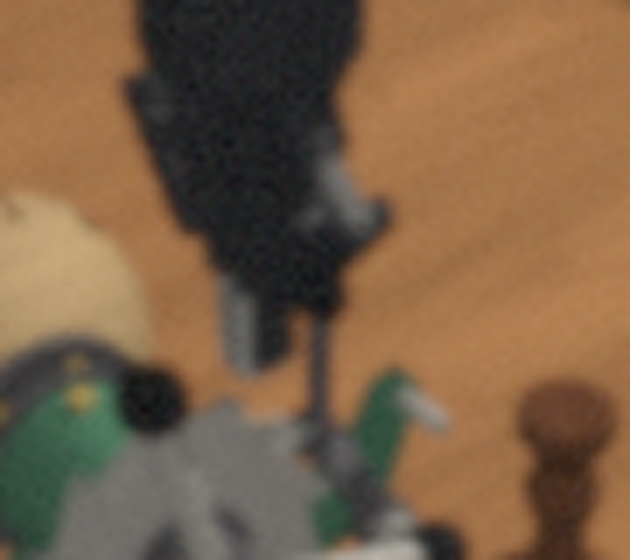

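send_rows([
  [-1,3,0,-2,0],
  [-1,7,0,-2,0],
  [-1,11,0,-2,0],
  [-1,15,0,-2,0],
  [-1,19,0,-2,0],
  [-1,23,0,-2,0],
  [-1,27,0,-2,0],
  [-1,27,0,-2,0],
])

```text
time_s: 7.28
ee_pos: [0.5572, 0.0356, 0.1998]
tool_rot: [3.141, -0.001, 1.491]
contact_force: [0.3, -0.1, 1.4]
grip_width: -0.0004
```

```bash
python3 - <<'E'
from h import *
print(tip()); pic(7)
E
```

```text
(array([  9.8,  64.2, 211.8]), array([ 0.3, -0.1,  1.4]), 7.28, array([ 3.141e+00, -1.000e-03,  1.491e+00]))
```

View pics/s7.png

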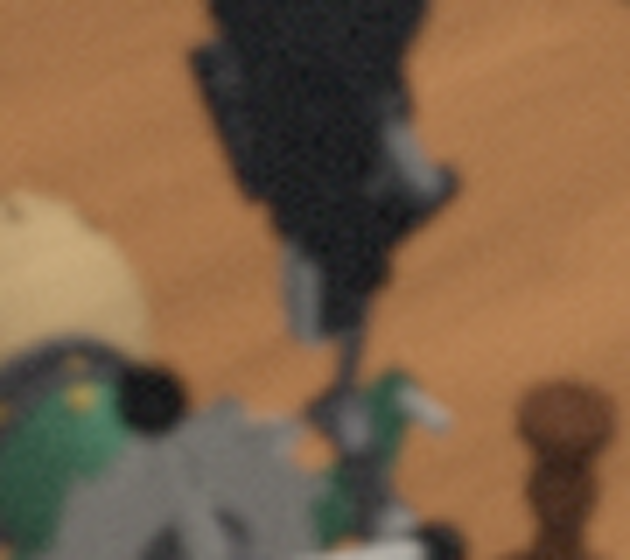

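send_rows([
  [-1,4,0,0,0],
  [-1,8,0,0,0],
  [-1,12,0,0,0],
  [-1,16,0,0,0],
  [-1,20,0,0,0],
  [-1,24,0,0,0],
  [-1,28,0,0,0],
  [-1,32,0,1,0],
  [-1,36,0,2,0],
  [-1,40,0,3,0],
  [-1,43,0,4,0],
  [-1,43,0,4,0],
  [-1,43,0,4,0],
])

```text
time_s: 8.95
ee_pos: [0.5606, 0.078, 0.1959]
tool_rot: [3.141, -0.001, 1.491]
contact_force: [0.2, 0.6, 1.2]
grip_width: 0.0
```

```bash
python3 - <<'E'
from h import *
print(tip()); pic(8)
E
```

```text
(array([  9.7, 106.7, 207.9]), array([0.2, 0.6, 1.2]), 8.95, array([ 3.141e+00, -1.000e-03,  1.491e+00]))
```

View pics/s8.png

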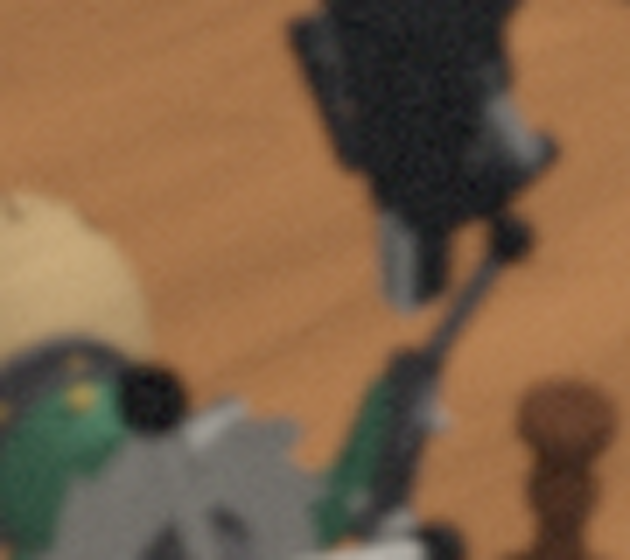

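send_rows([
  [-1,-5,0,-15,0],
  [-1,-10,0,-45,0],
  [-1,-20,4,-60,0],
  [-1,-55,12,-60,0],
  [-1,-90,20,-60,0],
  [-1,-125,26,-60,0],
  [-1,-155,26,-60,0],
  [-1,-165,26,-60,0],
  [-1,-165,26,-40,0],
  [-1,-165,26,-22,0],
  [-1,-165,26,-14,0],
  [-1,-165,26,-13,0],
  [-1,-165,26,-13,0],
])

```text
time_s: 10.62
ee_pos: [0.5737, -0.0885, 0.2092]
tool_rot: [3.14, -0.001, 1.491]
contact_force: [0.1, 0.7, -0.1]
grip_width: -0.0001
```

```bash
python3 - <<'E'
from h import *
print(tip()); pic(9)
E
```

```text
(array([ 36.3, -58.2, 221.2]), array([ 0.1,  0.7, -0.1]), 10.62, array([ 3.140e+00, -1.000e-03,  1.491e+00]))
```

View pics/s9.png

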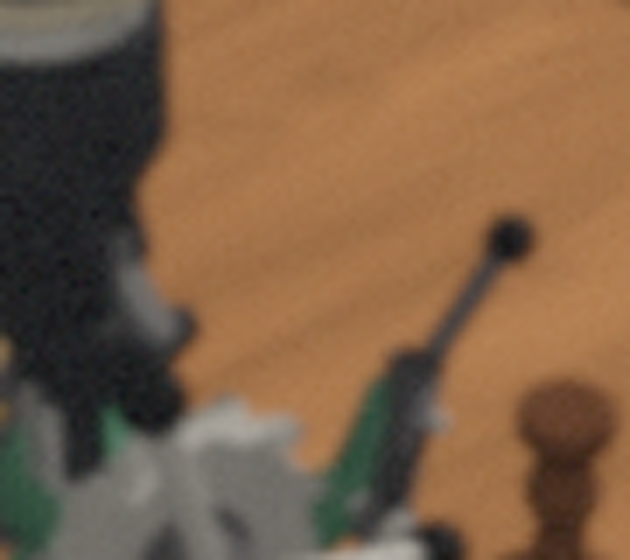

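send_rows([
  [-1,5,0,0,0],
  [-1,10,0,0,0],
  [-1,13,0,0,0],
  [-1,17,0,0,0],
  [-1,21,0,0,0],
  [-1,25,0,0,0],
  [-1,29,0,0,0],
  [-1,33,0,0,0],
  [-1,37,0,0,0],
  [-1,41,0,0,0],
  [-1,44,0,0,0],
  [-1,46,0,0,0],
  [-1,47,0,0,0],
  [-1,47,0,0,0],
])

```text
time_s: 12.42
ee_pos: [0.5775, -0.0415, 0.2093]
tool_rot: [3.14, -0.001, 1.491]
contact_force: [1.0, -1.2, 0.9]
grip_width: -0.0
```

```bash
cat >> h.py <<'E'
def pic2(k,ws=(0.3,0.4,0.5)):
    im=r.snapshot("scene"); x0,y0=190,130
    c=cv2.resize(im[y0:y0+115,x0:x0+90,::-1],None,fx=5,fy=5,interpolation=cv2.INTER_CUBIC)
    for w,col in zip(ws,[(0,0,255),(0,255,255),(255,0,0),(255,0,255)]):
        for d in (-14,106,226):
            an=np.radians(d)+w; p=(proj("scene",s2w((36,100*np.sin(an),135+100*np.cos(an))))[0]-[x0,y0]+.5)*5
            cv2.circle(c,tuple(int(v) for v in p),3,col,-1)
    cv2.imwrite(f"pics/s{k}.png",c)
E
python3 - <<'E'
from h import *
print(tip()); pic2(10)
im=r.snapshot("wrist"); cv2.imwrite("pics/w10.png",im[:,:,::-1])
E
```

```text
(array([ 36.3, -11. , 221.3]), array([ 1. , -1.2,  0.9]), 12.43, array([ 3.140e+00, -1.000e-03,  1.491e+00]))
```

View pics/s10.png

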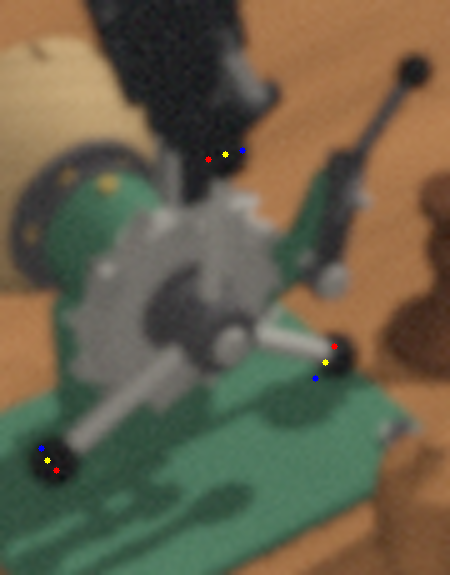

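View pics/w10.png

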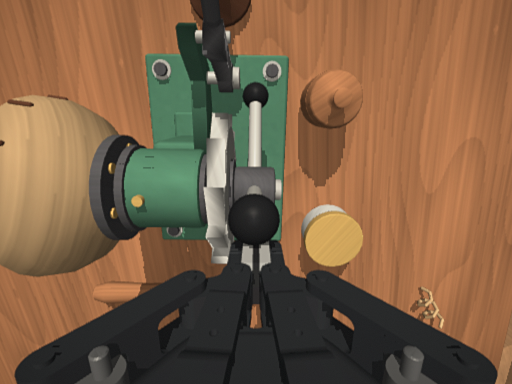

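send_rows([
  [-1,-10,0,0,0],
  [-1,-12,0,-25,0],
  [-1,-12,0,-50,0],
  [-1,20,-8,-55,0],
  [-1,60,-18,-55,0],
  [-1,100,-26,-55,0],
  [-1,140,-26,-55,0],
  [-1,175,-26,-55,0],
  [-1,190,-26,-50,0],
  [-1,190,-26,-20,0],
  [-1,190,-26,10,0],
  [-1,190,-26,22,0],
  [-1,190,-26,22,0],
])

```text
time_s: 14.15
ee_pos: [0.5665, 0.149, 0.187]
tool_rot: [3.141, -0.0, 1.49]
contact_force: [0.5, 0.2, 0.9]
grip_width: 0.0001
```

```bash
python3 - <<'E'
from h import *
print(tip()); pic(11)
im=r.snapshot("top"); cv2.imwrite("pics/t11.png",cv2.resize(im[100:300,140:400,::-1],None,fx=3,fy=3))
E
```

```text
(array([  9.8, 177.9, 199. ]), array([0.5, 0.2, 0.9]), 14.15, array([ 3.141, -0.   ,  1.49 ]))
```

View pics/s11.png

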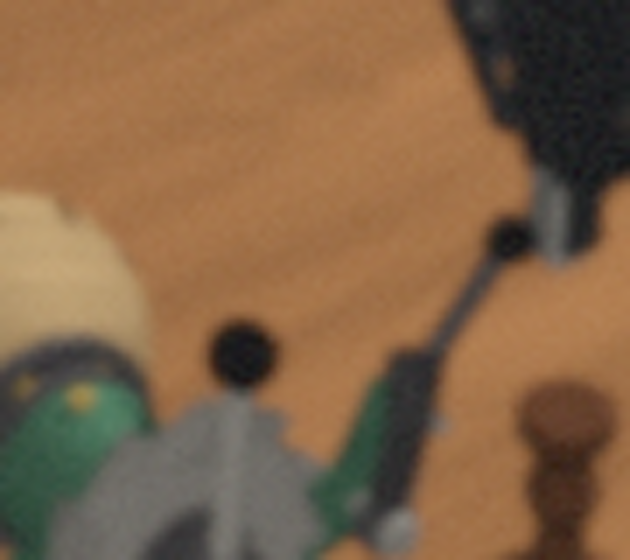

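send_rows([
  [-1,-5,0,0,0],
  [-1,-9,0,0,0],
  [-1,-13,0,0,0],
  [-1,-17,0,-2,0],
  [-1,-21,0,-4,0],
  [-1,-25,0,-6,0],
  [-1,-29,0,-8,0],
  [-1,-33,0,-9,0],
  [-1,-37,0,-10,0],
  [-1,-41,0,-11,0],
  [-1,-45,0,-12,0],
  [-1,-49,0,-12,0],
  [-1,-53,0,-12,0],
  [-1,-57,0,-12,0],
  [-1,-61,0,-12,0],
  [-1,-65,0,-12,0],
  [-1,-68,0,-12,0],
  [-1,-72,0,-12,0],
  [-1,-74,0,-12,0],
  [-1,-74,0,-12,0],
])

```text
time_s: 16.75
ee_pos: [0.5614, 0.0756, 0.2003]
tool_rot: [3.139, -0.002, 1.49]
contact_force: [-0.4, 0.1, 0.2]
grip_width: 0.0002
```

```bash
python3 - <<'E'
from h import *
print(tip()); pic(12)
E
```

```text
(array([ 10.7, 104.3, 212.3]), array([-0.4,  0.1,  0.2]), 16.75, array([ 3.139e+00, -2.000e-03,  1.490e+00]))
```

View pics/s12.png

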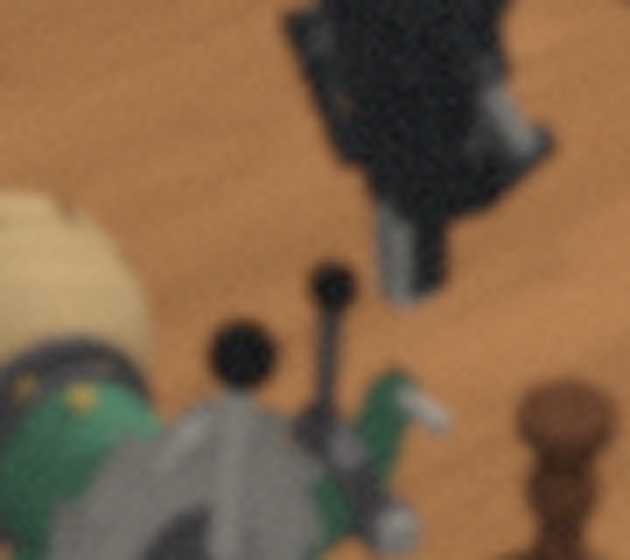

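send_rows([
  [-1,3,0,-15,0],
  [-1,5,0,-45,0],
  [-1,0,0,-56,0],
  [-1,-35,12,-56,0],
  [-1,-70,25,-56,0],
  [-1,-105,25,-56,0],
  [-1,-130,25,-56,0],
  [-1,-132,25,-54,0],
  [-1,-132,25,-35,0],
  [-1,-132,25,-18,0],
  [-1,-132,25,-10,0],
  [-1,-132,25,-9,0],
  [-1,-132,25,-9,0],
])

```text
time_s: 18.42
ee_pos: [0.576, -0.0577, 0.2095]
tool_rot: [3.138, -0.002, 1.49]
contact_force: [-0.1, -0.6, -0.5]
grip_width: 0.0001
```

```bash
python3 - <<'E'
from h import *
print(tip()); pic2(13)
E
```

```text
(array([ 36.2, -27.3, 221.5]), array([-0.1, -0.6, -0.5]), 18.43, array([ 3.138e+00, -2.000e-03,  1.490e+00]))
```

View pics/s13.png

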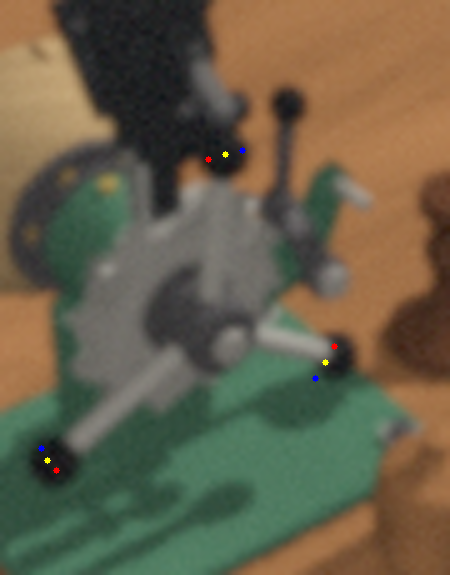

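send_rows([
  [-1,5,0,0,0],
  [-1,10,0,0,0],
  [-1,14,0,0,0],
  [-1,17,0,0,0],
  [-1,20,0,0,0],
  [-1,23,0,0,0],
  [-1,25,0,0,0],
  [-1,26,0,0,0],
  [-1,27,0,0,0],
  [-1,27,0,0,0],
])

```text
time_s: 19.73
ee_pos: [0.5782, -0.0308, 0.2096]
tool_rot: [3.138, -0.002, 1.49]
contact_force: [-0.0, -2.2, -1.4]
grip_width: -0.0002
```

send_rows([
  [-1,1,0,0,0],
  [-1,2,0,0,0],
  [-1,2,0,0,0],
])

```text
time_s: 20.1
ee_pos: [0.5783, -0.0286, 0.2096]
tool_rot: [3.138, -0.002, 1.491]
contact_force: [0.3, -2.7, -1.9]
grip_width: -0.0001
```

send_rows([
  [-1,1,0,0,0],
  [-1,1,0,0,0],
])

```text
time_s: 20.35
ee_pos: [0.5783, -0.0275, 0.2096]
tool_rot: [3.138, -0.002, 1.491]
contact_force: [0.7, -1.2, -1.4]
grip_width: 0.0002
```

```bash
python3 - <<'E'
from h import *
print(tip()); pic2(14,(0.45,0.5,0.53))
E
```

```text
(array([ 36. ,   3. , 221.6]), array([ 0.7, -1.2, -1.4]), 20.35, array([ 3.138e+00, -2.000e-03,  1.491e+00]))
```

View pics/s14.png

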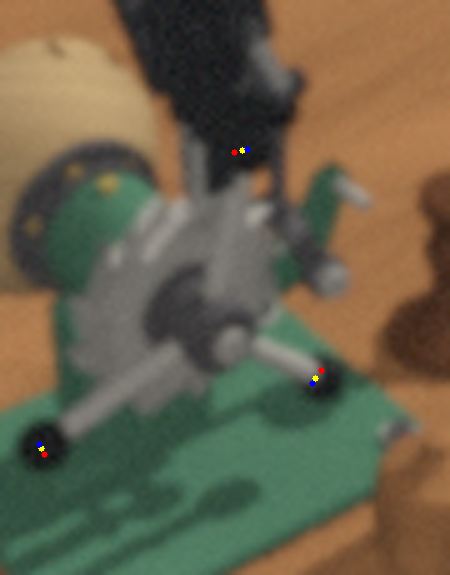

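send_rows([
  [-1,1,0,0,0],
  [-1,1,0,0,0],
])

```text
time_s: 20.65
ee_pos: [0.5784, -0.0264, 0.2096]
tool_rot: [3.138, -0.002, 1.491]
contact_force: [-0.0, -2.1, -1.6]
grip_width: -0.0001
```

send_rows([
  [-1,1,0,0,0],
  [-1,1,0,0,0],
])

```text
time_s: 20.9
ee_pos: [0.5785, -0.0252, 0.2096]
tool_rot: [3.138, -0.002, 1.491]
contact_force: [0.3, -1.5, -2.0]
grip_width: 0.0003
```

send_rows([
  [-1,1,0,0,0],
  [-1,1,0,0,0],
])

```text
time_s: 21.15
ee_pos: [0.5785, -0.0244, 0.2096]
tool_rot: [3.138, -0.002, 1.491]
contact_force: [0.2, -3.9, -2.3]
grip_width: 0.0001
```

```bash
python3 - <<'E'
from h import *
print(tip()); pic2(15,(0.53,0.57,0.61)); pic(16)
E
```

```text
(array([ 35.9,   6. , 221.6]), array([ 0.2, -3.9, -2.3]), 21.15, array([ 3.138e+00, -2.000e-03,  1.491e+00]))
```

View pics/s15.png

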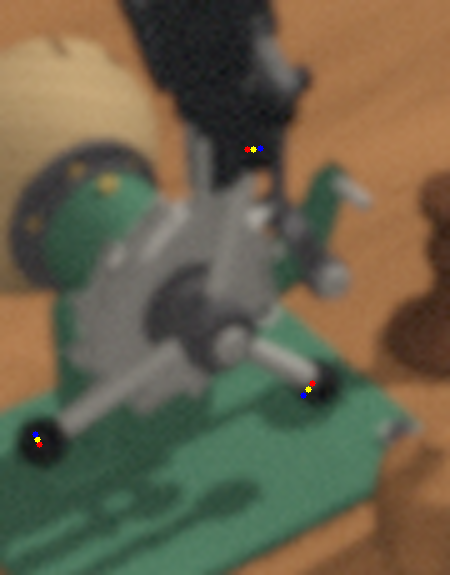

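View pics/s16.png

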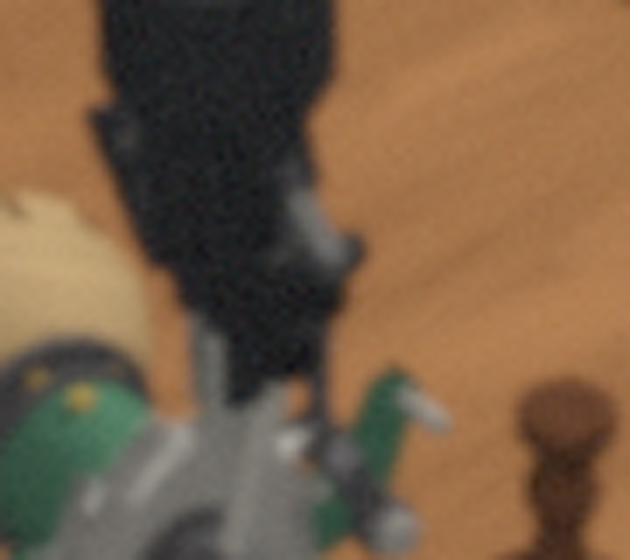

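send_rows([
  [-1,1,0,0,0],
  [-1,1,0,0,0],
])

```text
time_s: 21.5
ee_pos: [0.5785, -0.0243, 0.2095]
tool_rot: [3.138, -0.001, 1.49]
contact_force: [0.7, -5.7, -2.1]
grip_width: 0.0001
```

send_rows([
  [-1,-3,0,0,0],
  [-1,-8,0,0,0],
  [-1,-14,0,0,0],
  [-1,-16,0,-30,0],
  [-1,-16,0,-75,0],
  [-1,-60,0,-120,0],
  [-1,-120,0,-130,0],
  [-1,-180,0,-130,0],
  [-1,-230,0,-130,0],
  [-1,-230,0,-130,0],
  [-1,-230,0,-130,0],
  [-1,-230,0,-130,0],
])

```text
time_s: 23.0
ee_pos: [0.5601, -0.2518, 0.3392]
tool_rot: [3.138, -0.002, 1.493]
contact_force: [0.1, 0.3, -0.3]
grip_width: 0.0001
```

```bash
python3 - <<'E'
from h import *
print(tip()); pic2(17,(0.475,0.53,0.57)); pic(18)
im=r.snapshot("top"); cv2.imwrite("pics/t18.png",cv2.resize(im[100:300,140:400,::-1],None,fx=3,fy=3,interpolation=cv2.INTER_CUBIC))
E
```

```text
(array([  36.2, -222.1,  351.2]), array([ 0.1,  0.3, -0.3]), 23.0, array([ 3.138e+00, -2.000e-03,  1.493e+00]))
```

View pics/s17.png

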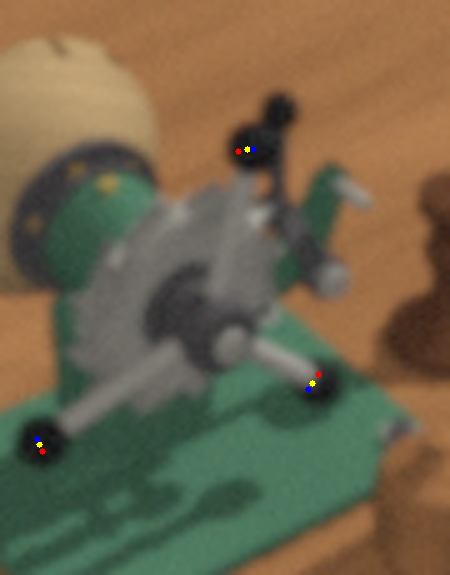

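View pics/s18.png

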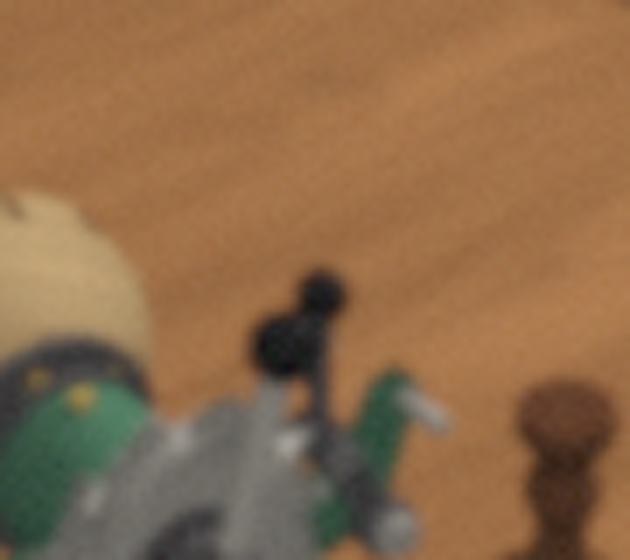

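View pics/t18.png

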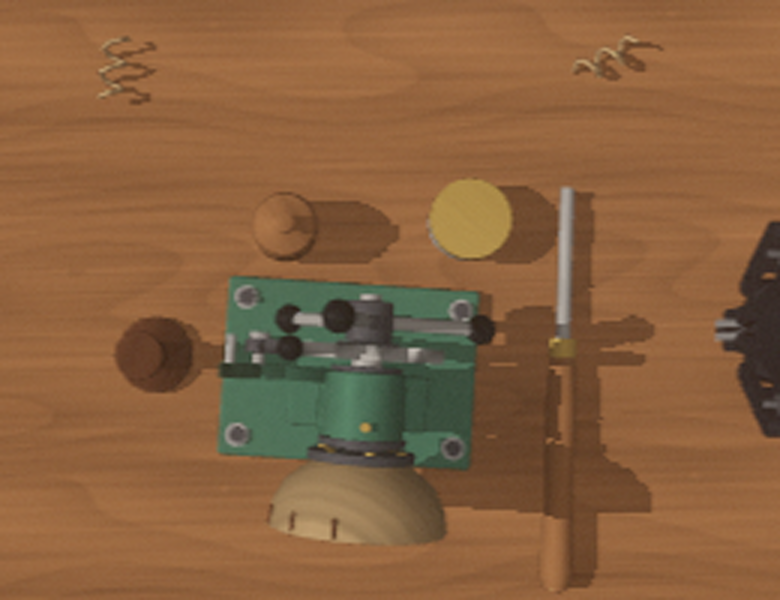

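```bash
python3 - <<'E'
from h import *
old={n:cv2.imread(f"pics/{n}0.png") for n in("scene","top")}
for n,(u,v),h in [("scene",(246,152),6),("top",(236.5,216),5)]:
    new=r.snapshot(n)[:,:,::-1]; u0,v0=int(u)-h-4,int(v)-h-4
    t=cv2.cvtColor(old[n][int(v)-h:int(v)+2,int(u)-h:int(u)+h],6).astype(np.float32)
    s=cv2.cvtColor(np.ascontiguousarray(new[v0:v0+h+2+8,u0:u0+2*h+8]),6).astype(np.float32)
    k=8; t=cv2.resize(t,None,fx=k,fy=k,interpolation=2); s=cv2.resize(s,None,fx=k,fy=k,interpolation=2)
    _,m,_,l=cv2.minMaxLoc(cv2.matchTemplate(s,t,cv2.TM_CCOEFF_NORMED)); print(n,m,(np.array(l)/k-4).round(2))
    for p in (0.05,0.1):
        an=-.243+p; kk=lambda a:s2w((10,92+120*np.sin(a),107+120*np.cos(a)))
        print(p,(proj(n,kk(an))-proj(n,kk(-.243))).round(2))
# star fit
im=r.snapshot("scene")
g=cv2.cvtColor(im,cv2.COLOR_RGB2GRAY)
def cen(u,v,h=8):
    p=g[v-h:v+h+1,u-h:u+h+1]; _,_,st,c=cv2.connectedComponentsWithStats((p<50).astype(np.uint8)); i=1+np.argmax(st[1:,4]); return c[i]+[u-h,v-h]
for (u,v),d in [((254,206),106),((198,218),226)]:
    c=cen(u,v); best=min(np.arange(.4,.66,.005),key=lambda w:np.linalg.norm(proj("scene",s2w((36,100*np.sin(np.radians(d)+w),135+100*np.cos(np.radians(d)+w))))[0]+[.9,-.5]-c)); print(d,c,best)
print(r.read_state()['time_s'])
E
```

```text
scene 0.9940898418426514 [-0.12  0.  ]
0.05 [[ 1.91 -1.25]]
0.1 [[ 3.83 -2.41]]
top 0.9858880639076233 [-0.12  0.  ]
0.05 [[-2.58 -0.14]]
0.1 [[-5.2  -0.28]]
106 [254.03030303 207.60606061] 0.5550000000000002
226 [197.94444444 218.52777778] 0.5150000000000001
23.3
```

```bash
python3 - <<'E'
from plant import r
print(r.close_job())
E
```

```text
the job is handed in; nothing more can be done
None
```

The wheel is one notch back from where it started, with the pawl down in that notch and the tooth against it. I handed the job in at about 23 s of the 51 s allowed.

I worked with closed fingertips:
- I tipped the pawl back onto its rest.
- I pushed the upper star knob to about 0.37 rad.
- I tipped the pawl down onto the tooth's back.
- I pushed the knob in 1 mm steps until it stopped dead, with the measured force going from about 2 N to 5.7 N.
- I then backed off clear of the stand.

**Last checks:**
- **Pawl:** the knob image is within 0.12 pixels of its seated position in both cameras, which puts it at about 0 rad.
- **Wheel:** the two lower star knobs gave 0.555 and 0.515 rad. They differ by 0.04, but both are inside 0.475 to 0.57 and they average about 0.535.
- **Surroundings:** the things round the stand look unmoved, and the arm stands well clear.

**Disagreement:** the fingertips sat about 30 mm higher relative to the reported tool point than stated. My first push passed over the pawl knob without moving it. I then corrected the offset from the pictures.

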